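Fit the splined hand crank and wind the power sensor to its stop

TASK

Take the hand crank out of its rest, set its splined stub upright into the bore of the stage's drive and turn it until the splines find the grooves and it drops fully home. Then take the crank by its knob and wind it clockwise, seen from above, until the carriage with the power sensor stands against its end stop, and let go, leaving the crank seated in the drive. Move the carriage by the crank only, never by hand, and leave the tools lying around undisturbed.

Things in the scene. Friction and masses are not known exactly. Their poses are not given: they have to be found in the camera images.
- crank: loose steel hand crank, 0.4 to 0.6 kg, 145 mm long, balanced about its stub. Origin: centre of the shoulder, the flat underside of its 38 mm wide hub, which ends up lying on the drive's mouth; z up along the stub's axis, x from that axis along the arm to the knob. Hub up to z = 19 mm; arm 18 mm wide, z = 5 to 16 mm, knob end 75 mm from the axis, round counterweight 42 mm behind it
- boss_grip (a point): point on the crank's stub axis 42 mm above the shoulder, in the round black grip boss, 28 mm thick, from 19 to 54 mm above the shoulder: carry and turn the crank by this boss. The knob's top is 20 mm higher than the boss's
- knob_grip (a point): point on the axis of the crank's round black knob, 56 mm above the shoulder, where to pinch it. The knob is 24 mm thick, from 20 to 74 mm above the shoulder, 75 mm from the stub's axis, and revolves freely on its own upright pin, so the hand need not turn while winding
- crank_rest: fixed rest: an aluminium cup 48 mm wide and 60 mm high on a 76 mm square foot, with a plain round hole 31 mm wide, 47 mm deep, in which the crank's stub stands at the start with 2 mm of play, its shoulder on the rim. Origin: on the table under the cup's axis, z up
- drive_mouth (a point): centre of the bore's mouth in the flat top of the steel hub, in the black drive housing, 72 mm above the table. Bore: 50 mm deep, round, 19.6 mm wide, with four grooves 6.6 mm wide, 90 degrees apart, reaching out to a 29 mm circle. With the round part of the stub in the bore the splines first rest on the hub's top, shoulder 16 mm above the mouth
- stage: fixed stage, base plate 376 x 110 x 12 mm, from 50 mm behind the drive axis to 326 mm ahead. Origin: on the table under the drive's axis; x along the travel, from drive to end stop. How the drive's grooves stand differs each time and is not reported, only seen in the hub's top: turn the crank at most a quarter turn under light pressure and it drops 16 mm into them (play 4 degrees either way)
- carriage (a joint): travel of the carriage along the stage's x, in m: 0 nearest to the drive, 0.060 against the end stop; starts at 0.010 to 0.028. A rack and pinion links it to the drive: one radian of clockwise crank turn (from above) moves it 0.012 m towards the stop. Friction (0.2 N m at the drive, some 3 N at the knob) keeps it where it is left
- slide_table: the carriage's aluminium top plate with its rack, 84 x 104 mm, top 54 mm above the table. Axes as the stage's; origin on the table, at the drive axis when the carriage is at 0 and moving with it; the plate's centre lies 190 mm from it along x
- sensor_head: black round optical power sensor head, 60 mm wide, fixed on the carriage, its top 140 mm above the table. Origin: centre of its underside
- caliper: bystander: digital caliper, 200 x 63 x 12 mm, lying behind the stage; origin under its centre
- fork: bystander: black clamping fork, 78 x 32 x 13 mm, lying between rest and drive; origin under its centre
- viewing_card: bystander: flat viewing card, 93 x 54 x 8 mm, lying in front of the drive; origin under its centre
- post_holder: bystander: black post holder, 86 mm high, standing behind the drive; origin under its centre
- stub_tip (a point): lower end of the crank's stub, 44 mm below the shoulder on the axis. The stub is a round core 18 mm thick, tapering to 11 mm over its last 6 mm; its top 16 mm (next to the shoulder) carry four straight splines, 5 mm wide, out to a 26 mm circle, along the crank's +x, -x, +y and -y

How it is judged:
On the way, in this order (a step that is already met when the one before it is completed fails the run):
1. the crank's splines have dropped into the drive and its shoulder lies on the mouth, the carriage not yet wound to its stop (distance between crank and drive_mouth below 0.004 m and angle between crank's own z axis and vertical below 0.08 rad and value of joint carriage below 0.045 m), for 0.2 s.
2. with the crank still seated, the carriage has been wound to its end stop (value of joint carriage above 0.057 m and distance between crank and drive_mouth below 0.005 m), for 0.2 s.
At the end, for the whole second after the job is handed in: The carriage stands within 3 mm of its end stop; the crank stands upright (within 0.08 rad), released and at rest in the drive, its shoulder within 4 mm of the mouth's centre (value of joint carriage above 0.057 m and distance between crank and drive_mouth below 0.004 m and angle between crank's own z axis and vertical below 0.08 rad and linear speed of crank below 0.01 m/s); the robot touches nothing.
It fails at once if the robot pushes the carriage or the sensor on it by hand (contact force between any of the fingers, the arm and slide_table above 1 N or contact force between any of the fingers, the arm and sensor_head above 1 N).
It fails at once if a bystander is pushed away or knocked over (distance of any of caliper, fork, viewing_card, post_holder from where it was at the start of the episode above 0.02 m or angle between post_holder's own z axis and vertical above 0.5 rad).
It also fails if it takes over 61 s, if anything falls off the work surface, if the arm or the gripper's body presses on something with over 40 N, if the wrist force passes 120 N, or if a joint passes its speed limit or range.

ROBOT

A 7-joint arm with a two-finger parallel gripper is mounted at the origin on a cart in front of the work surface, level with it; the furniture and walls round the work are solid. World frame = base frame: x ahead of the robot, y to its left, z up, the work surface at z = 0. Lengths are in m, angles in rad, forces in N, time in s.
With the tool pointing down it reaches from about 0.375 to 0.925 m from the base axis. Payload 3.1 kg.
Tool frame: the origin (TCP) lies midway between the tips of the shut fingers; the grasp point (between the pads) lies 19 mm behind it; z points along the fingers, x is the direction in which the jaws open and shut, and the axes are right-handed (so a half turn about z gives the same grasp; the last joint's range is limited). The gripper opens to 85 mm and grips with 20 to 120 N. Pads are 22 mm wide; open, the fingers measure 114 mm over their backs; the gripper's body (76 mm by 85 mm) begins 54 mm behind the grasp point. The pads swing forward as they close: fully open they stand 13 mm farther back than shut.
Start: joints at [-1.209, 0.383, 0.044, 1.598, -0.018, 1.161, -0.05], TCP at [0.288, 0.583, 0.231] pointing down, gripper open.
Joint ranges: [-2.61, 2.61], [-0.41, 2.15], [-1.48, 1.57], [0, 2.5], [-1.57, 4.71], [0.05, 1.97], [-2.85, 2.85]. Speed limits (rad/s): [2.79, 2.79, 3.14, 3.14, 3.14, 3.14, 3.14].

INTERFACE

Orientations are given as a rotation vector (axis times angle).
In Python, from rig import r, effector, camera gives the robot as it stands. Calls block until the motion is done:
- r.move_ptp(position, orientation): joint-space move of the TCP to a pose.
- r.move_linear(position, speed=0.15, ori=None, guard=None): straight line of the TCP; ori=None keeps the orientation; speed is the mean speed in m/s. With guard (N) it stops when the force on the tool has changed by that much, and returns True; else False.
- r.move_joints(angles): joint-space move.
- effector.gripper_to(opening, newtons=None): opening from 0.0 (shut) to 1.0 (fully open); newtons is the grip in N (None keeps the last); returns when the fingers have stopped.
- r.sleep(seconds).
- r.ik(position, orientation): joint angles nearest the present ones, or None.
- r.observe(): the state.
- camera(name): name is "scene" or "top" or "wrist"; returns a dict with "color" (384x512x3 uint8, blue, green, red), "fx", "fy", "cx", "cy" (pixels), "D" ([k1, k2, p1, p2, k3] as OpenCV has them; the pictures are not rectified), "cam_to_world" (4x4, takes a point from camera to world coordinates); the wrist camera has in their place "hand_eye" (4x4, takes a point from camera to tool coordinates, whose origin is the TCP and whose axes are the tool frame's). Camera axes: x right, y up, looking along -z (the intrinsics and any distortion apply to the point x, -y, -z); pixel columns grow to the right and rows downward; lengths in m; the calibration is good to about 2 mm. A picture is of the moment at which its call begins: read the wrist's pose just before it. There is no depth.
A pose or a line that the arm cannot do raises r.IKError and nothing moves.
- r.close_job(): hands the job in, once; it reports no verdict.
The state is a dict: "time_s": time; "qpos": joint angles; "dq": joint speeds; "effort": joint torques, N m; "tcp_pos": TCP position; "tool_rot": TCP orientation; "ft_force": force on the tool from outside, world axes, zero at the start; "moment": the same for the moment, N m; "grip_width": opening from 0.0 (shut) to 1.0 (fully open).
Only numpy, scipy, OpenCV 4.12 (cv2) and the standard library are available. Lean on these libraries where they do the work, as an engineer would, in place of code of your own. Each camera call takes 0.05 s, during which the arm holds its last target. There are 200 camera calls.

## Working session

There is one attempt and no reset: what is moved stays moved. The work goes in short steps, each a Python script; the robot and the scene stay as the last script left them, time stands still between calls to the robot, and variables do not carry over. Pictures are saved under pics/ and viewed, about 8 in all and at most 12, crops included, and the job is handed in when it is done.

```bash
ls; mkdir -p pics
cat > h.py <<'E'
import numpy as np, cv2
from rig import r, effector, camera
from scipy.spatial.transform import Rotation as R
def T_of(c, obs=None):
    if "cam_to_world" in c: return np.array(c["cam_to_world"])
    T=np.eye(4); T[:3,:3]=R.from_rotvec(obs["tool_rot"]).as_matrix(); T[:3,3]=obs["tcp_pos"]
    return T@np.array(c["hand_eye"])
def K(c): return np.array([[c["fx"],0,c["cx"]],[0,c["fy"],c["cy"]],[0,0,1.]])
def plane(c,T,px,z):
    p=cv2.undistortPoints(np.array(px,float).reshape(-1,1,2),K(c),np.array(c["D"],float)).reshape(-1,2)
    d=np.c_[p[:,0],-p[:,1],-np.ones(len(p))]@T[:3,:3].T
    o=T[:3,3]; return o+d*((z-o[2])/d[:,2])[:,None]
def proj(c,T,P):
    q=(np.atleast_2d(P)-T[:3,3])@T[:3,:3]; q=q*[1,-1,-1]
    return cv2.projectPoints(q,np.zeros(3),np.zeros(3),K(c),np.array(c["D"],float))[0].reshape(-1,2)
def snap(name,fn=None):
    o=r.observe(); c=camera(name)
    if fn: cv2.imwrite("pics/"+fn,c["color"])
    return c,T_of(c,o),o
E
python3 - <<'E'
from h import *
import pickle
a=snap("scene");b=snap("top")
pickle.dump((a,b),open("s.pkl","wb"))
cv2.imwrite("pics/1.png",cv2.resize(a[0]["color"],(800,600),interpolation=cv2.INTER_CUBIC));cv2.imwrite("pics/2.png",cv2.resize(b[0]["color"],(800,600),interpolation=cv2.INTER_CUBIC))
for x in (a,b): print(x[1].round(3).tolist(),x[0]["fx"],x[0]["D"])
o=a[2];print(o["time_s"],o["tool_rot"],o["ft_force"],o["grip_width"])
E
```

```text
pics
[[-0.9, 0.194, -0.389, -0.094], [-0.435, -0.374, 0.819, 1.296], [0.013, 0.907, 0.421, 0.804], [0.0, 0.0, 0.0, 1.0]] 497.30179116498385 [-0.06513691  0.          0.          0.          0.        ]
[[0.005, 0.992, -0.122, 0.419], [-1.0, 0.006, 0.006, -0.046], [0.007, 0.122, 0.992, 1.211], [0.0, 0.0, 0.0, 1.0]] 434.50057915420155 [-0.01400468  0.          0.          0.          0.        ]
0.0 [ 2.66787403  1.6560302  -0.00339317] [-0.11897095  0.18240392 -0.98368216] 1.0039441195252508
```

View pics/1.png

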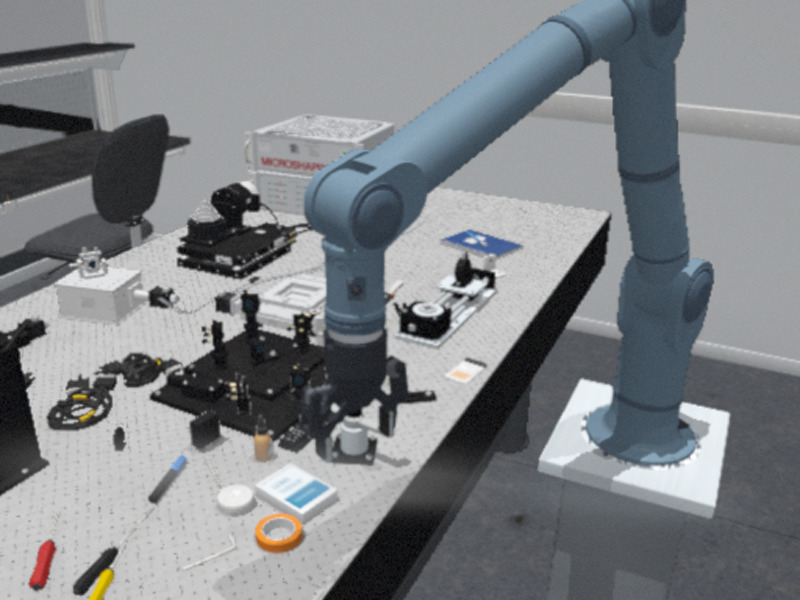

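View pics/2.png

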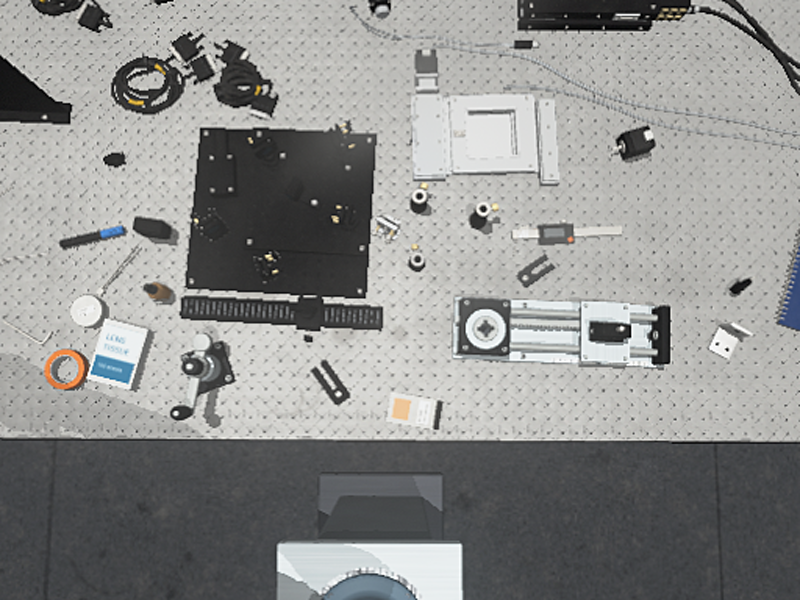

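Picture 1 (scene): the hand is partly in front of the rest. Picture 2 (top): the crank's boss is at about (193,367), its knob at (180,411) and its counterweight at (203,342). The drive hub is at about (486,328) and the post holders at (420,200), (482,213) and (417,260). The fork is at (330,382) and the card at (415,410). Next I'll measure these and look at a zoomed crop.

Run:
```python
from h import *
import pickle
a,b=pickle.load(open("s.pkl","rb")); c,T,_=b; s=.64
im=c["color"]
def w(u,v,z): return plane(c,T,[[u*s,v*s]],z)[0].round(3)
for n,u,v,z in [("boss",193,367,.114),("knob",180,411,.134),("cw",203,342,.07),("drive",486,328,.072),("fork",330,382,.013),("card",415,410,.008),("ph",482,213,.086),("ph2",417,260,.086),("sensor",608,331,.14),("stageL",455,328,.012),("stageR",668,335,.012)]: print(n,w(u,v,z))
x=cv2.resize(im[205:275,95:165],(400,400),interpolation=cv2.INTER_CUBIC)
y=cv2.resize(im[180:240,285:345],(400,400),interpolation=cv2.INTER_CUBIC)
cv2.imwrite("pics/3.png",np.hstack([x,y]))
```

```text
boss [0.446 0.282 0.114]
knob [0.377 0.293 0.134]
cw [0.489 0.28  0.07 ]
drive [ 0.515 -0.196  0.072]
fork [0.424 0.071 0.013]
card [ 0.376 -0.079  0.008]
ph [ 0.71  -0.189  0.086]
ph2 [ 0.628 -0.079  0.086]
sensor [ 0.506 -0.381  0.14 ]
stageL [ 0.52  -0.149  0.012]
stageR [ 0.51  -0.528  0.012]
```

View pics/3.png

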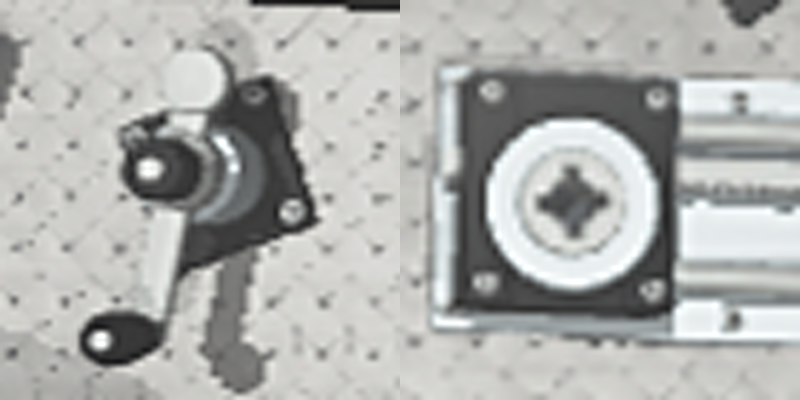

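Picture 3 (crops). The boss top centre is at about crop (152,170), the knob top at (103,340) and the bore centre at (572,200). The grooves look nearly aligned with the image, and so with the world axes. The crank's yaw is about 170°. Next I'll take close wrist views of both.

```bash
cat >> h.py <<'E'
def ori(deg):
    c,s=np.cos(np.radians(deg)),np.sin(np.radians(deg))
    return R.from_matrix(np.array([[c,s,0],[s,-c,0],[0,0,-1]])).as_rotvec()
E
python3 - <<'E'
from h import *
import pickle
D=np.array([.515,-.196,.072]); B=np.array([.446,.284,.114]); N=np.array([.375,.296,.134])
o=r.observe(); c=camera("wrist"); print(np.array(c["hand_eye"]).round(3).tolist(),c["fx"],c["D"])
r.move_ptp([.515,-.196,.30],ori(80)); r.sleep(.4); d=snap("wrist","w_d.png")
print(d[2]["time_s"],d[2]["tcp_pos"],d[2]["qpos"].round(2) if hasattr(d[2]["qpos"],'round') else d[2]["qpos"],proj(d[0],d[1],D))
r.move_ptp([.446,.284,.30],ori(80)); r.sleep(.4); k=snap("wrist","w_k.png")
print(k[2]["time_s"],k[2]["tcp_pos"],k[2]["qpos"],proj(k[0],k[1],[B,N]))
pickle.dump((d,k),open("w.pkl","wb"))
cv2.imwrite("pics/4.png",np.hstack([cv2.resize(x[0]["color"],(400,300),interpolation=cv2.INTER_AREA) for x in (d,k)]))
E
```

```text
[[1.0, -0.001, -0.0, 0.0], [-0.001, -0.949, -0.316, -0.081], [0.0, 0.316, -0.949, -0.143], [0.0, 0.0, 0.0, 1.0]] 316.9284446764571 [-0.01657742  0.          0.          0.          0.        ]
3.4083 [ 0.51504253 -0.19587873  0.29995929] [-0.61  0.21  1.03  1.79 -0.19  1.25  1.87] [[252.95096978 156.98952665]]
5.625 [0.44621035 0.28364995 0.29999814] [-1.47431354  0.11162109  0.90166607  1.83854099 -0.09266744  1.23499216
  0.85042942] [[253.33060232 165.18794955]
 [252.84725907  95.24251363]]
```

View pics/4.png

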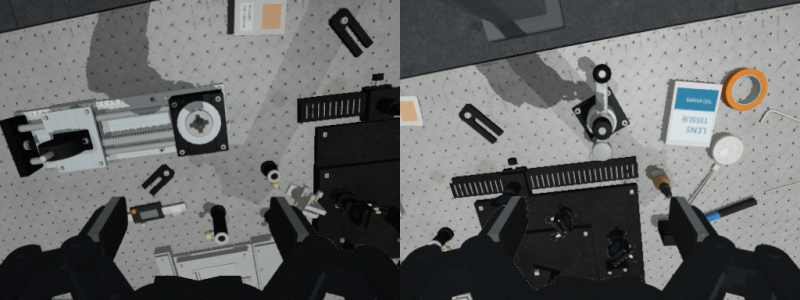

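Picture 4 (two wrist views): left, the bore is at about (198,122) of 400x300; right, the boss is at (600,129) and the knob at (602,74). Both match the projected positions. Now I'll fit them more precisely.

Run:
```python
from h import *
import pickle
d,k=pickle.load(open("w.pkl","rb"))
c,T,_=d; g=cv2.cvtColor(c["color"],cv2.COLOR_BGR2GRAY)
# hub+bore crop
x0,y0,n=233,137,40
G=cv2.resize(g[y0:y0+n,x0:x0+n],None,fx=10,fy=10,interpolation=cv2.INTER_CUBIC)
m=(G<110).astype(np.uint8)
nn,l,st,ce=cv2.connectedComponentsWithStats(m)
for i in range(1,nn):
    if st[i,4]>800: 
        p=(ce[i]+.5)/10-.5+[x0,y0]; print("dark",st[i],p.round(2),plane(c,T,[p],.072)[0].round(4))
w=(G>200).astype(np.uint8); nn,l,st,ce=cv2.connectedComponentsWithStats(w)
i=1+st[1:,4].argmax(); print("white ring bbox",st[i],ce[i])
# radial profile of groove angle on plane z=.072
C=plane(c,T,[[252.5,157]],.072)[0]
i=min
c2,T2,_=k; g2=cv2.cvtColor(c2["color"],cv2.COLOR_BGR2GRAY)
for n_,(X,Y),z in (("boss",(253,165),.114),("knob",(253,95),.134)):
    s=g2[Y-22:Y+23,X-22:X+23]; S=cv2.resize(s,None,fx=8,fy=8,interpolation=cv2.INTER_CUBIC)
    mm=(S<60).astype(np.uint8); q,l,st,ce=cv2.connectedComponentsWithStats(mm)
    for j in range(1,q):
        if st[j,4]>1500: print(n_,st[j]/8,((ce[j]+.5)/8-.5+[X-22,Y-22]).round(2))
P=cv2.resize(c2["color"][75:195,213:293],(400,600),interpolation=cv2.INTER_CUBIC)
Q=cv2.resize(c["color"][y0-5:y0+45,x0-5:x0+45],(400,400),interpolation=cv2.INTER_CUBIC)
Q=np.vstack([Q,np.zeros((200,400,3),np.uint8)])
cv2.imwrite("pics/5.png",np.hstack([P,Q]))
```

```text
dark [ 195   15   91   36 1411] [255.61 139.95] [ 0.4955 -0.1894  0.072 ]
dark [ 107   26   74   49 1752] [246.41 141.6 ] [ 0.4956 -0.2004  0.072 ]
dark [   98    97   244   237 29244] [254.45 158.02] [ 0.5165 -0.1945  0.072 ]Traceback (most recent call last):
  File "<stdin>", line 14, in <module>
ValueError: attempt to get argmax of an empty sequence
```

Run:
```python
from h import *
import pickle
d,k=pickle.load(open("w.pkl","rb"))
c,T,_=d
c2,T2,_=k; g2=cv2.cvtColor(c2["color"],cv2.COLOR_BGR2GRAY)
for n_,(X,Y),z in (("boss",(253,165),.114),("knob",(253,95),.134)):
    s=g2[Y-22:Y+23,X-22:X+23]; S=cv2.resize(s,None,fx=8,fy=8,interpolation=cv2.INTER_CUBIC)
    q,l,st,ce=cv2.connectedComponentsWithStats((S<60).astype(np.uint8))
    for j in range(1,q):
        if st[j,4]>1500: print(n_,(st[j]/8).round(1),((ce[j]+.5)/8-.5+[X-22,Y-22]).round(2))
# bore edges sampled radially around ground-plane circles (world metric rectified patch, 0.1 mm/px)
gx,gy=np.meshgrid(np.arange(-250,251),np.arange(-250,251))
W=np.stack([.516+gy*-1e-4,-.195-gx*1e-4,np.full(gx.shape,.072)],-1).reshape(-1,3)
uv=proj(c,T,W).reshape(501,501,2).astype(np.float32)
Q=cv2.remap(c["color"],uv[...,0],uv[...,1],cv2.INTER_CUBIC)
P=cv2.resize(c2["color"][75:195,213:293],(400,600),interpolation=cv2.INTER_CUBIC)
Q=np.vstack([cv2.resize(Q,(400,400)),np.zeros((200,400,3),np.uint8)])
cv2.imwrite("pics/5.png",np.hstack([P,Q]))
```

```text
boss [   0.     0.    41.8   40.9 6168.9] [251.26 161.88]
knob [  15.6    9.1   23.6   24.5 2845.9] [257.78  93.79]
```

View pics/5.png

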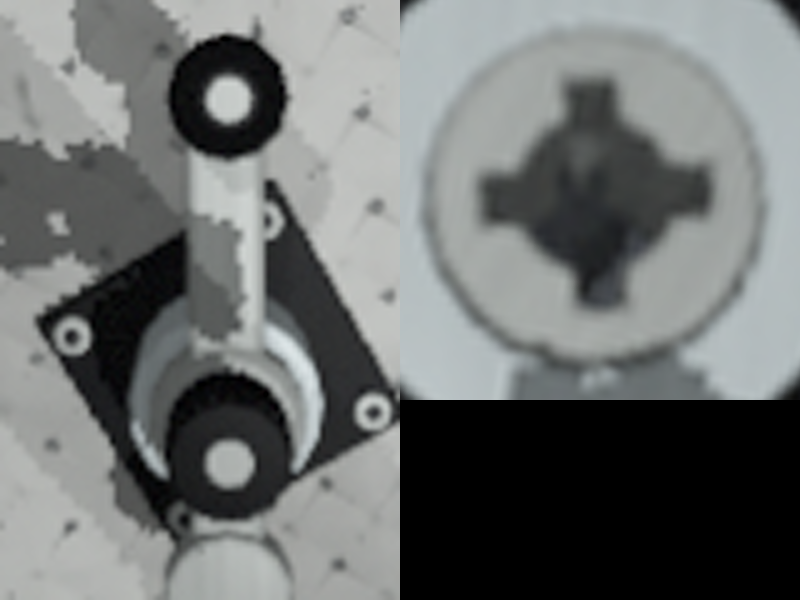

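Picture 5. Left: the boss cap is at crop (229,464) and the knob cap at (228,97). Right, rectified at 0.125 mm/px: the groove tips span x 480–713 and y 78–305, about 29 mm as expected. That puts the bore centre at (596,192), world (0.517,-0.1945), with the grooves turned about +3° CCW. Now I'll grasp and lift.

Run:
```python
from h import *
import pickle
d,k=pickle.load(open("w.pkl","rb")); c,T,_=k
B=plane(c,T,[[213+229.5/5-.5,75+464/5-.5]],.114)[0]; N=plane(c,T,[[213+228.5/5-.5,75+97/5-.5]],.134)[0]
v=N-B; yaw=np.degrees(np.arctan2(v[1],v[0])); print(B.round(4),N.round(4),np.hypot(*v[:2]),yaw)
assert abs(np.hypot(*v[:2])-.075)<.005
psi=yaw-90
r.move_linear([B[0],B[1],.16],.2,ori(psi)); 
hit=r.move_linear([B[0],B[1],.083],.1,guard=8); print(hit,r.observe()["tcp_pos"])
assert not hit
effector.gripper_to(0.,60); o=r.observe(); print(o["grip_width"],o["grip_width"]*85,o["ft_force"])
r.move_linear([B[0],B[1],.10],.05); r.move_linear([B[0],B[1],.223],.2)
r.sleep(.3); s=snap("wrist"); print(s[2]["time_s"],s[2]["ft_force"],s[2]["grip_width"])
t=s[2]["tcp_pos"]; print("expect knob cap",proj(s[0],s[1],[[t[0]+v[0],t[1]+v[1],.134+.14]]), "yaw",yaw)
np.save("yaw.npy",yaw)
cv2.imwrite("pics/6.png",s[0]["color"][:300])
```

```text
[0.4492 0.2889 0.114 ] [0.3747 0.3011 0.134 ] 0.07552721217659429 170.70372171290742
False [0.44985342 0.28916607 0.08351921]
0.3030877240351274 25.76245654298583 [-0.84333231  0.02859112  5.41937396]
9.575 [-0.02293405  0.42959351 -6.96847024] 0.30508205439054836
expect knob cap [[252.4707519  105.56966221]] yaw 170.70372171290742
```

View pics/6.png

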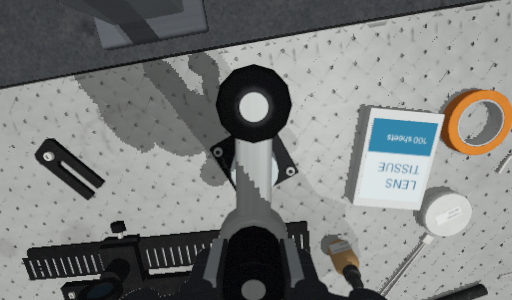

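Picture 6: the crank is held straight, with its knob cap at (254,106) against the expected (252.5,105.6). Next I carry it to the drive and lower it with a guard.

Run:
```python
from h import *
D=[.517,-.1945]
o=r.observe()
r.move_linear([*D,.223],.22,ori(93)); r.sleep(.3)
o=r.observe(); print(o["time_s"],o["tcp_pos"],o["qpos"],o["ft_force"])
r.move_linear([*D,.15],.15)
hit=r.move_linear([*D,.094],.04,guard=8)
o=r.observe(); print(hit,o["time_s"],o["tcp_pos"],o["ft_force"],o["moment"])
s=snap("wrist","w7.png"); t=snap("top","t7.png")
cv2.imwrite("pics/7.png",np.hstack([cv2.resize(s[0]["color"],(400,300)),cv2.resize(t[0]["color"][150:270,250:410],(400,300),interpolation=cv2.INTER_CUBIC)]))
```

```text
12.2917 [ 0.51707238 -0.19409261  0.22296804] [-0.593571    0.33325003  1.05182881  1.87978326 -0.3223286   1.11316677
  2.20389593] [-0.88821461 -0.63849501 -6.14244451]
True 14.2 [ 0.51675668 -0.19444773  0.09545176] [0.2136818  1.05246482 6.06208224] [ 0.09156928  0.10334684 -0.06068808]
```

View pics/7.png

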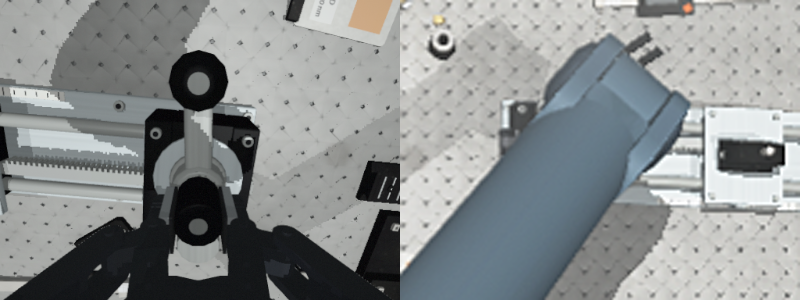

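Picture 7: left, the knob cap is at (199,81), which is (255,104) at full size, so the crank hasn't slipped in the hand. The TCP is at z=0.0955 and the seated height is 0.095, so it dropped straight home. Now I release it and check it from above.

Run:
```python
from h import *
effector.gripper_to(.75); r.sleep(.3)
o=r.observe(); p=o["tcp_pos"]
r.move_linear([p[0],p[1],.20],.15)
r.move_linear([.50,-.195,.30],.2,ori(60)); r.sleep(.3)
c,T,o=snap("wrist","w8.png")
print(o["time_s"],o["qpos"])
E=[[.517,-.1945,.126],[.442,-.1985,.146]]; e=proj(c,T,E); print(e)
g=cv2.cvtColor(c["color"],cv2.COLOR_BGR2GRAY)
for (X,Y),z in zip(e.round().astype(int),(.126,.146)):
    S=cv2.resize(g[Y-14:Y+15,X-14:X+15],None,fx=8,fy=8,interpolation=cv2.INTER_CUBIC)
    q,l,st,ce=cv2.connectedComponentsWithStats((S>120).astype(np.uint8))
    for j in range(1,q):
        if st[j,4]>500:
            u=(ce[j]+.5)/8-.5+[X-14,Y-14]; print((st[j]/8).round(1),u.round(1),plane(c,T,[u],z)[0].round(4))
cv2.imwrite("pics/8.png",c["color"])
```

```text
16.9417 [-0.82285802  0.25695297  1.30596923  1.82916098 -0.26030216  1.25544928
  1.60469195]
[[261.62402286 182.61425459]
 [218.31945736 123.35029841]]
[ 24.9   0.    4.1  12.9 201.4] [275.3 173.1] [ 0.5151 -0.1773  0.126 ]
[  9.5   9.5   9.2   8.8 508. ] [261.7 182.2] [ 0.5167 -0.1942  0.126 ]
[  0.   13.   10.1  12.9 316.8] [250.6 190.1] [ 0.5184 -0.2086  0.126 ]
[ 20.1  14.4   8.9  11.1 173.5] [273.9 188.3] [ 0.5288 -0.1864  0.126 ]
[ 21.8  23.    7.2   6.  239.4] [273.7 195.1] [ 0.5353 -0.1902  0.126 ]
[23.9  0.   5.1  5.2 94.8] [230.9 110.1] [ 0.4376 -0.1824  0.146 ]
[  0.    8.5   4.6  10.5 270.9] [205.5 122.3] [ 0.4353 -0.2082  0.146 ]
[ 10.6  10.2   8.5   8.5 457.5] [218.3 123.1] [ 0.4418 -0.1983  0.146 ]
[ 23.2  17.5   5.8  11.5 330.5] [230.3 132.9] [ 0.455  -0.1935  0.146 ]
```

View pics/8.png

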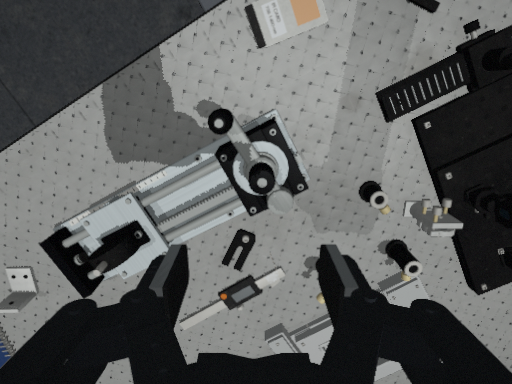

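Picture 8: the crank stands in the drive with its boss at (262,182) and knob at (218,123). That gives a radius of 75.0 mm and a yaw of 183°, which agrees with it being seated. Now I take the knob and wind.

Run:
```python
from h import *
C=np.array([.5168,-.1943]); a=np.radians(183.1); rad=.075
P=lambda t:[*(C+rad*np.array([np.cos(t),np.sin(t)])),.109]
k=P(a)
effector.gripper_to(.6)
r.move_linear([k[0],k[1],.19],.2,ori(60))
hit=r.move_linear(k,.12,guard=8); print("hit",hit)
assert not hit
effector.gripper_to(0.,30); r.sleep(.2)
f0=np.array(r.observe()["ft_force"]); print("grip",r.observe()["grip_width"]*85,f0,r.observe()["time_s"])
n=0
while n<26:
    n+=1; t=a-np.radians(10)*n
    h=r.move_linear(P(t),.07,guard=25)
    o=r.observe(); f=np.array(o["ft_force"])-f0
    ft=f@[-np.sin(t),np.cos(t),0]; fr=f@[np.cos(t),np.sin(t),0]
    print(n*10,"ft %.1f fr %.1f fz %.1f t %.1f"%(ft,fr,f[2],o["time_s"]),h)
    if h or ft>14 or abs(fr)>25 or o["time_s"]>45: break
s=snap("wrist"); t=snap("top")
import pickle; pickle.dump((s,t,n),open("e.pkl","wb"))
cv2.imwrite("pics/9.png",np.hstack([cv2.resize(s[0]["color"],(400,300)),cv2.resize(t[0]["color"][150:270,290:450],(400,300),interpolation=cv2.INTER_CUBIC)]))
```

```text
hit False
grip 22.493058988139698 [-0.61011851 -0.1633455   4.70519443] 19.4333
10 ft -0.1 fr 0.9 fz 0.8 t 19.8 False
20 ft 1.1 fr -0.3 fz 0.4 t 20.1 False
30 ft 1.3 fr -1.2 fz -0.5 t 20.4 False
40 ft -0.6 fr -2.8 fz -0.0 t 20.8 False
50 ft -0.5 fr -1.9 fz -0.3 t 21.1 False
60 ft -0.9 fr -3.3 fz -0.2 t 21.4 False
70 ft -1.2 fr -3.0 fz -0.4 t 21.8 False
80 ft -0.7 fr -2.9 fz 1.1 t 22.1 False
90 ft -1.0 fr -2.6 fz 1.3 t 22.4 False
100 ft -0.9 fr -2.8 fz 2.6 t 22.8 False
110 ft 0.2 fr -0.6 fz 2.9 t 23.1 False
120 ft -0.2 fr -1.0 fz 3.6 t 23.4 False
130 ft 0.1 fr -0.8 fz 3.4 t 23.8 False
140 ft -0.1 fr 1.9 fz 3.9 t 24.1 False
150 ft -0.0 fr 1.0 fz 2.9 t 24.4 False
160 ft -0.5 fr 1.1 fz 2.0 t 24.8 False
170 ft 1.6 fr 1.8 fz 2.2 t 25.1 False
180 ft 1.5 fr 2.6 fz 2.0 t 25.4 False
190 ft 1.8 fr 3.4 fz 2.2 t 25.8 False
200 ft 0.8 fr 3.4 fz 1.2 t 26.1 False
210 ft 2.9 fr 3.9 fz 0.9 t 26.4 False
220 ft 14.7 fr 2.1 fz 1.8 t 26.8 False
```

View pics/9.png

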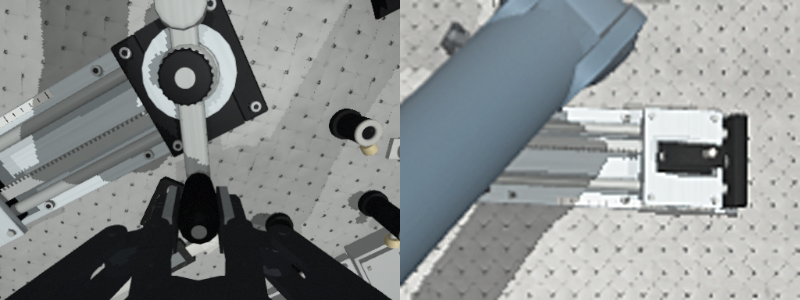

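Picture 9: right, the carriage plate stands against the black end stop (x≈722 of the crop). The tangential force jumped to 14.7 N at 220° of turn. Now I hold briefly, let go, retreat and verify.

Run:
```python
from h import *
r.sleep(.4); effector.gripper_to(.6); r.sleep(.2)
p=r.observe()["tcp_pos"]; r.move_linear([p[0],p[1],.20],.15)
r.move_linear([.50,-.195,.30],.2); r.sleep(.3)
c,T,o=snap("wrist"); print(o["time_s"],o["ft_force"])
r.move_ptp([.446,.15,.35],ori(60)); r.sleep(.3)
t=snap("top")
t_=np.radians(183.1-216); e=proj(c,T,[[.5168,-.1943,.126],[.5168+.075*np.cos(t_),-.1943+.075*np.sin(t_),.146]]); print(e)
g=cv2.cvtColor(c["color"],cv2.COLOR_BGR2GRAY)
for (X,Y),z in zip(e.round().astype(int),(.126,.146)):
    S=cv2.resize(g[Y-14:Y+15,X-14:X+15],None,fx=8,fy=8,interpolation=cv2.INTER_CUBIC)
    q,l,st,ce=cv2.connectedComponentsWithStats((S>120).astype(np.uint8))
    for j in range(1,q):
        if 300<st[j,4]*1 and 7<st[j,2]/8<11 and 7<st[j,3]/8<11:
            u=(ce[j]+.5)/8-.5+[X-14,Y-14]; print(u.round(1),plane(c,T,[u],z)[0].round(4))
cv2.imwrite("pics/10.png",np.hstack([cv2.resize(c["color"],(400,300)),cv2.resize(t[0]["color"][150:270,290:450],(400,300),interpolation=cv2.INTER_CUBIC)]))
```

```text
29.7167 [-0.32320868  0.09149642 -0.37597194]
[[262.05293917 181.78166767]
 [258.24820826 255.1207353 ]]
[261.8 181.7] [ 0.5166 -0.1945  0.126 ]
```

View pics/10.png

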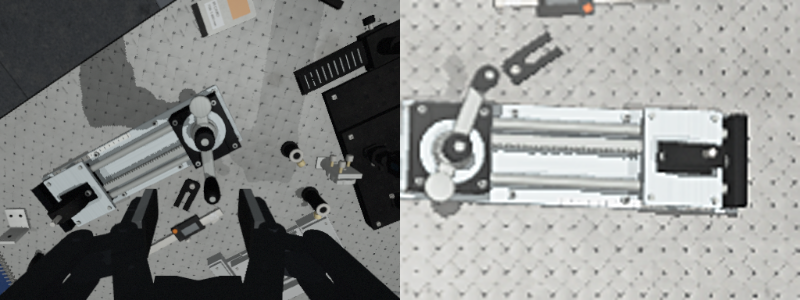

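Picture 10: the crank stands in the drive (boss at (459,146), knob at (487,78)), and the carriage plate is still against the stop, with its near edge at x≈643 as before. I'll check that edge numerically, then hand in.

Run:
```python
from h import *
c,T,o=snap("top")
m=plane(c,T,[[290+243*.4,150+120*.4],[290+243*.4,150+190*.4]],.054).mean(0)
x=-np.array([.5168,-.1943])+m[:2]; print("plate near edge",m.round(4),"carriage ~",np.hypot(*x)-.148, o["time_s"], o["grip_width"])
r.close_job()
```

```text
plate near edge [ 0.5125 -0.4026  0.054 ] carriage ~ 0.060332792294340104 31.4417 0.6025419772147245
the job is handed in; nothing more can be done
```

The crank is seated in the drive, the carriage is wound to its end stop, and the job was handed in at about 31 s of the 61 s allowed. The interface gives no verdict, so this rests on my own checks.

- **Seating:** I lined the crank up with the grooves as seen in the wrist camera (yaw 183°). It dropped home without any searching turn. The tool stopped at z = 0.0955 m, where 0.095 m means fully seated.
- **Winding:** I took the crank by its knob and wound it clockwise about 220°. The tangential force then jumped from 3 N to 15 N at the stop, and I let go.
- **Last checks:**
  - The boss is centred at (0.5166, -0.1945), within 1 mm of the measured bore centre.
  - The plate edge puts the carriage at about 0.060 m.
  - The tool force is about zero and the hand is clear.
  - In the last pictures the fork, card and caliper looked undisturbed; I didn't measure their positions.
- **Failed check:** the automatic search did not find the knob cap in the last wrist picture. The knob is plainly visible in both final views, so I didn't repeat the search.

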